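# Turn the honing plate over onto its board

## Robot

A 6-joint arm with a two-finger parallel gripper is mounted at the origin on a cart in front of the work surface, level with it; the furniture and walls round the work are solid. World frame = base frame: x ahead of the robot, y to its left, z up, the work surface at z = 0. Lengths are in m, angles in rad, forces in N, time in s.
With the tool pointing down it reaches from about 0.3 to 0.75 m from the base axis. Payload 8.5 kg.
Tool frame: the origin (TCP) lies where the fingers leave the gripper's body, on its centre line; the fingertips stand 73 mm ahead of it and the grasp point (between the pads) lies 54 mm ahead of it (arm.tips_ahead is the distance from the TCP to the fingertips, in m); z points along the fingers, y is the line along which they close (so a half turn about z gives the same grasp; the last joint's range is limited). The gripper opens to 85 mm and grips with 20 to 120 N. Pads are 22 mm wide; open, the fingers measure 114 mm over their backs; the gripper's body (76 mm by 85 mm) begins 54 mm behind the grasp point. The pads swing forward as they close: fully open they stand 13 mm farther back than shut.
Start: joints at [-1.502, 0.381, 1.297, -0, 1.464, -0.215], TCP at [0.154, -0.528, 0.304] pointing down, gripper open.
Joint ranges: [-3.11, 3.11], [-0.89, 2.33], [0.22, 2.48], [-1.42, 4.56], [0.17, 2.85], [-2.88, 2.88]. Speed limits (rad/s): [2.39, 2.39, 3.14, 3.14, 3.14, 3.14].

## Interface

Orientations are given as a unit quaternion [w, x, y, z].
In Python, from plant import arm, solver, capture, masks_of, telemetry gives the robot as it stands. Calls block until the motion is done:
- arm.reach(position, orientation): joint-space move of the TCP to a pose.
- arm.move_linear(position, feed=0.15, orientation=None, stop_force=None): straight line of the TCP; orientation=None keeps the orientation; feed is the mean speed in m/s. With stop_force (N) it stops when the force on the tool has changed by that much, and returns True; else False.
- arm.move_joints(angles): joint-space move.
- arm.grip(opening, f_grip=None): opening from 0.0 (shut) to 1.0 (fully open); f_grip is the grip in N (None keeps the last); returns when the fingers have stopped.
- arm.pause(seconds).
- solver.inverse_kinematics(position, orientation): joint angles nearest the present ones, or None.
- capture(name): name is "scene" or "top" or "wrist"; returns a dict with "img" (420x560x3 uint8, red, green, blue), "fx", "fy", "cx", "cy" (pixels), "R" (3x3) and "t" (3): a world point X has camera coordinates R X + t. Camera axes: x right, y down, z forward; pixel columns grow to the right and rows downward; lengths in m; the calibration is good to about 2 mm. A picture is of the moment at which its call begins. There is no depth.
A pose or a line that the arm cannot do raises arm.PlanningError and nothing moves.
- arm.hand_in(): hands the job in; it is judged then, once.
Trained networks look in a picture, given as the dict that the camera call returned (one of the last four; its "shot" number tells which), for a name from the list of things; names that differ only in an ending like _2 or _b are one class to them, and where a whole thing is asked for, a point or a joint stands for the part that bears it (a point fixed in the world has none). Each returns a list of dicts, best first, with "conf" (0 to 1); they miss things now and then, are a little off and sometimes report something else, mostly with a low value. They report only what shows in the picture. A call takes as long as a camera call. They do not tell look-alikes from the thing itself.
- masks_of(picture, thing): "mask" (420x560 bool, what is visible of it) and "xy" ([column, row] in pixels, amid what is visible of it).
Readings, each from a call of its own:
- telemetry.current_time(): time.
- telemetry.current_qpos(): joint angles.
- telemetry.current_joint_vel(): joint speeds.
- telemetry.current_joint_efforts(): joint torques, N m.
- telemetry.current_eef_pos(): TCP position.
- telemetry.current_tool_rot(): TCP orientation.
- telemetry.current_wrist_force(): force on the tool from outside, world axes, zero at the start.
- telemetry.current_torque(): the same for the moment, N m.
- telemetry.current_grip_width(): opening from 0.0 (shut) to 1.0 (fully open).
- telemetry.current_grip_force(): force on a finger pad.
Only numpy, scipy, OpenCV 4.12 (cv2) and the standard library are available. Lean on these libraries where they do the work, as an engineer would, in place of code of your own. Each camera call takes 0.05 s, during which the arm holds its last target. There are 200 camera calls.

## Task

Turn the two-sided honing plate over onto the honing board, pale fine side up: slide it against the board's front edge, push it up on edge there until it tips over onto the rubber, then push it fully home, flat and square against the board's back rail, about midway across its width. Do it gently, never pressing on the plate harder than about 35 N (3.5 kg), and leave the things lying round about where they are.

Things in the scene. Friction and masses are not known exactly. Their poses are not given: they have to be found in the camera images.
- plate: Loose slab, 100 x 110 x 12 mm (own x, y, z), 0.2-0.4 kg. Origin at its centre. +z leaves the dark face with light dots (up at start); other face plain, pale. +x points to the board within 0.25 rad, 110 mm edge 10-85 mm from it. Its near edge lifted and pushed, it pivots on the far edge in the corner of bench and board; about 12 deg past upright it falls onto the board, about 20 mm overhanging.
- board: Fixed wooden board, 150 mm deep (own x), 130 mm wide (y); origin: centre of underside. +x runs from front to back rail (to the robot's right). Front: upright alu strip 17 mm high, clamped with its face anywhere from x = -75 to -81 mm: not measured, feel for it. Flat rubber top at 17 mm; back rail to 31 mm, inner face x = +60 mm. Hard (0.05 mm per N); some 10 N grips the slab's edge by friction.
- sanding_block: Bystander: brown cork sanding block 61 x 106 x 35 mm, origin at the centre of its underside.
- heel_block_a: Bystander: light brown D-shaped heel block 54 x 55 x 17 mm, origin at the centre of its underside.
- heel_block_b: Bystander: black D-shaped heel block 54 x 55 x 17 mm, origin at the centre of its underside.
- bone_folder: Bystander: cream flat bone folder 24 x 146 x 9 mm, origin at the centre of its underside.
Not all that is in view belongs to the job. What is shaped like the plate but orange is not meant.

How it is judged:
On the way, in this order (a step that is already met when the one before it is completed fails the run):
1. the plate stands up on edge in front of the board (within about 25 degrees of upright, its lower edge on the bench, centre within 35 mm of the board's front face) (angle between plate's own z axis and vertical between 1.13 and 2 rad and z of plate in the frame of board below 0.065 m and x of plate in the frame of board between -0.11 and -0.05 m), for 0.1 s.
2. the plate lies turned over on the board, pale side up (angle between plate's own z axis and vertical above 3.04 rad and z of plate in the frame of board between 0.018 and 0.028 m and contact force between plate and board above 0.5 N), for 0.2 s.
At the end, for the whole second after the job is handed in: The plate lies flat on the board's rubber, pale fine face up (within 3.5 degrees), at rest and let go, its far edge against the back rail (within 4 mm), square to it (within 3.5 degrees) and within 25 mm of the middle of the board's width (angle between plate's own z axis and vertical above 3.08 rad and x of plate in the frame of board between 0.006 and 0.014 m and y of plate in the frame of board between -0.025 and 0.025 m and z of plate in the frame of board between 0.019 and 0.027 m and angle between the x axis of plate and the x axis of board, either way round below 0.06 rad and linear speed of plate below 0.01 m/s and contact force between each of the arm, the fingers and plate below 0.05 N); the robot touches nothing.
It fails at once if the gripper presses on the plate with more than 35 N (contact force between any of the fingers, the arm and plate above 35 N).
It fails at once if a bystander is shifted by more than 20 mm (distance of any of sanding_block, heel_block_a, heel_block_b, bone_folder from where it was at the start of the episode above 0.02 m).
It also fails if it takes over 72 s, if anything falls off the work surface, if the arm or the gripper's body presses on something with over 40 N, if the wrist force passes 120 N, or if a joint passes its speed limit or range.

## Working session

There is one attempt and no reset: what is moved stays moved. The work goes in short steps, each a Python script; the robot and the scene stay as the last script left them, time stands still between calls to the robot, and variables do not carry over. Pictures are saved under pics/ and viewed, at most 10 in all, crops included, and the job is handed in when it is done.

```bash
mkdir -p pics; ls; cat > h.py <<'E'
import numpy as np, cv2
from plant import arm, solver, capture, masks_of, telemetry
def ray(c,px,z):
    px=np.asarray(px,float).reshape(-1,2)
    d=np.c_[(px[:,0]-c["cx"])/c["fx"],(px[:,1]-c["cy"])/c["fy"],np.ones(len(px))]@c["R"]
    o=-c["R"].T@c["t"]
    return o+d*((z-o[2])/d[:,2])[:,None]
def save(c,n): cv2.imwrite(f"pics/{n}.png",cv2.cvtColor(c["img"],cv2.COLOR_RGB2BGR))
H=dict(plate=.012,board=.017,sanding_block=.035,heel_block_a=.017,bone_folder=.009)
def look(cam,things):
    c=capture(cam)
    for t in things:
        for m in masks_of(c,t)[:3]:
            k=m["mask"].astype(np.uint8)
            cs,_=cv2.findContours(k,cv2.RETR_EXTERNAL,cv2.CHAIN_APPROX_NONE)
            p=max(cs,key=len).reshape(-1,2)
            w=ray(c,p,H[t])[:,:2].astype(np.float32)*1000
            r=cv2.minAreaRect(w)
            print(cam,t,round(m["conf"],2),np.round(m["xy"]),"rect mm",np.round(r[0],1),np.round(r[1],1),round(r[2],1))
            print("   ",np.round(cv2.boxPoints(r)).tolist())
    return c
E
python3 - <<'E'
from h import *
for cam in("top","scene"):
    c=look(cam,H); save(c,cam+"0")
    print(np.round(-c["R"].T@c["t"],3))
E
```

```text
pics
top plate 0.62 [286. 232.] rect mm [ 441.7 -173.5] [103.9 114.6] 82.7
    [[378.0, -218.0], [492.0, -232.0], [505.0, -129.0], [392.0, -115.0]]
top board 0.58 [355. 242.] rect mm [ 431. -367.] [156.5 130.7] 84.3
    [[358.0, -438.0], [488.0, -451.0], [504.0, -296.0], [374.0, -283.0]]
top sanding_block 0.74 [180. 239.] rect mm [424.5 128.7] [113.5  66.3] 59.1
    [[367.0, 97.0], [424.0, 63.0], [482.0, 160.0], [425.0, 194.0]]
top heel_block_a 0.73 [406. 248.] rect mm [ 404.8 -518.8] [60.2 57.2] 81.7
    [[372.0, -544.0], [429.0, -553.0], [437.0, -493.0], [381.0, -485.0]]
top heel_block_a 0.69 [405. 212.] rect mm [ 515.5 -520.1] [50.4 56.4] 59.7
    [[478.0, -528.0], [527.0, -556.0], [553.0, -513.0], [504.0, -484.0]]
top bone_folder 0.64 [188. 209.] rect mm [525.1 115.1] [143.4  21.2] 70.6
    [[491.0, 51.0], [511.0, 44.0], [559.0, 179.0], [539.0, 186.0]]
[ 0.355 -0.157  1.451]
scene plate 0.85 [160. 272.] rect mm [664.4 210.3] [103.8 116.2] 26.3
    [[592.0, 239.0], [644.0, 135.0], [737.0, 181.0], [685.0, 285.0]]
scene plate 0.76 [313. 213.] rect mm [ 440.7 -171.9] [107.9 115.6] 83.6
    [[377.0, -219.0], [492.0, -232.0], [504.0, -125.0], [389.0, -112.0]]
scene board 0.64 [344. 175.] rect mm [ 434.3 -367.5] [184.3 127.3] 85.9
    [[364.0, -455.0], [491.0, -464.0], [504.0, -280.0], [377.0, -271.0]]
scene sanding_block 0.97 [255. 291.] rect mm [416.  137.3] [110.6  81.3] 58.3
    [[352.0, 112.0], [422.0, 69.0], [480.0, 163.0], [410.0, 206.0]]
scene sanding_block 0.69 [227. 269.] rect mm [506.4 120.9] [120.   24.2] 69.2
    [[474.0, 69.0], [496.0, 61.0], [539.0, 173.0], [516.0, 181.0]]
scene heel_block_a 0.72 [349. 139.] rect mm [ 510.  -520.5] [56.2 73.8] 27.6
    [[468.0, -501.0], [502.0, -566.0], [552.0, -540.0], [518.0, -475.0]]
scene bone_folder 0.88 [230. 271.] rect mm [520.4 106.9] [123.7  24.6] 71.6
    [[489.0, 52.0], [513.0, 44.0], [552.0, 162.0], [528.0, 169.0]]
[0.046 0.572 0.882]
```

View pics/top0.png

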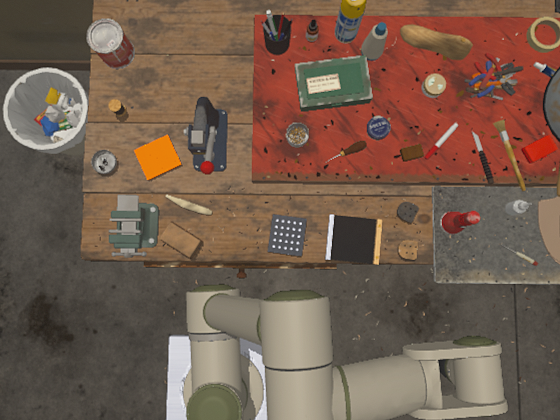

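View pics/scene0.png

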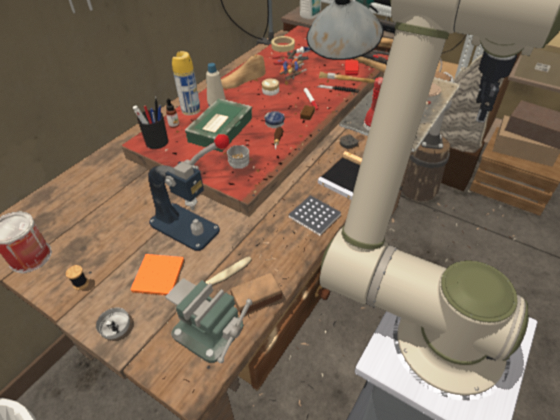

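Top view: dotted plate at about (286,232), black board at (355,242) with its alu strip at col 330 and rail at col 378. The orange look-alike is at (158,157), the vise and cork block are on the left, and the heel blocks are at (406,212) and (408,250). The detections match the given sizes, so I'll act on them. Next: touch the bench to find the tip height, then slide the plate against the strip.

```bash
cat >> h.py <<'E'
from scipy.spatial.transform import Rotation as Ro
C=np.array([.431,-.367]); a=np.radians(84.3)
BX=-np.array([np.cos(a),np.sin(a)]); 
if abs(BX[0]-(-.1))>.15: raise SystemExit("bx")
BY=np.array([-BX[1],BX[0]])
def w(x,y,z): return np.r_[C+x*BX+y*BY,z]       # board frame -> world
def b():                                       # TCP in board frame
    p=np.array(telemetry.current_eef_pos()); d=p[:2]-C; return np.array([d@BX,d@BY,p[2]])
def f():
    F=np.array(telemetry.current_wrist_force()); return np.array([F[:2]@BX,F[:2]@BY,F[2]])
def quat(s):
    y=s*np.r_[BY,0]; z=np.array([0,0,-1.]); q=Ro.from_matrix(np.c_[np.cross(y,z),y,z]).as_quat()
    return [float(v) for v in q[[3,0,1,2]]]
E
python3 - <<'E'
from h import *
print(BX,telemetry.current_tool_rot(),quat(1),quat(-1),arm.tips_ahead)
p=w(-.285,-.009,.16); best=None
for s in(1,-1):
    q=solver.inverse_kinematics(p,quat(s)); print(s,None if q is None else np.round(q,2))
    if q is not None:
        d=np.abs(np.array(q)-telemetry.current_qpos()).max()
        if best is None or d<best[0]: best=(d,s)
s=best[1]; print("use",s)
arm.grip(.5); print(arm.tips_ahead)
arm.reach(p,quat(s)); print("bias",f(),telemetry.current_time())
arm.move_linear(w(-.285,-.009,.095),feed=.08)
print(arm.move_linear(w(-.285,-.009,.055),feed=.02,stop_force=4),b(),f(),telemetry.current_time())
E
```

```text
[-0.09931975 -0.99505557] [2.58814399e-05 9.89951544e-01 1.41407003e-01 1.35722903e-06] [0.0, 0.7413905009317421, 0.6710738596668628, 0.0] [0.0, -0.6710738596668628, 0.7413905009317421, 0.0] 0.0726
1 [-0.44  0.4   1.76 -0.    0.98 -0.34]
-1 [-0.44  0.4   1.76 -0.    0.98  2.8 ]
use 1
0.0726
bias [-0.24037046  0.36911748  0.39067069] 3.0917
True [-0.28499385 -0.0089841   0.0707581 ] [-0.84197677 -1.15149919  7.00544126] 5.2667
```

```bash
python3 - <<'E'
from h import *
arm.move_linear(w(-.285,-.009,.077),feed=.05)
print("bias",f())
print(arm.move_linear(w(-.255,-.009,.077),feed=.05,stop_force=8),b(),f())
r=arm.move_linear(w(-.165,-.009,.077),feed=.025,stop_force=8)
print(r,b(),f(),telemetry.current_time())
c=look("top",["plate","board"])
cv2.imwrite("pics/top1.png",cv2.cvtColor(cv2.resize(c["img"][180:290,230:430],None,fx=4,fy=4),cv2.COLOR_RGB2BGR))
E
```

```text
bias [0.25000847 0.70941585 0.38208299]
False [-0.25498527 -0.00907226  0.07697674] [-0.24262196  0.13689585 -0.35640193]
True [-0.18650165 -0.00958699  0.07668474] [-2.633169    0.72705475  0.84880791] 8.7417
top plate 0.67 [323. 238.] rect mm [ 434.4 -265. ] [ 53. 110.] 88.6
    [[379.0, -290.0], [489.0, -293.0], [490.0, -240.0], [380.0, -237.0]]
top plate 0.58 [156. 156.] rect mm [666.3 210.3] [101.7 108.7] 27.9
    [[596.0, 235.0], [647.0, 138.0], [737.0, 186.0], [686.0, 282.0]]
top board 0.8 [355. 239.] rect mm [ 432.4 -366.9] [153.7 128.2] 85.2
    [[362.0, -438.0], [490.0, -449.0], [503.0, -296.0], [375.0, -285.0]]
```

View pics/top1.png

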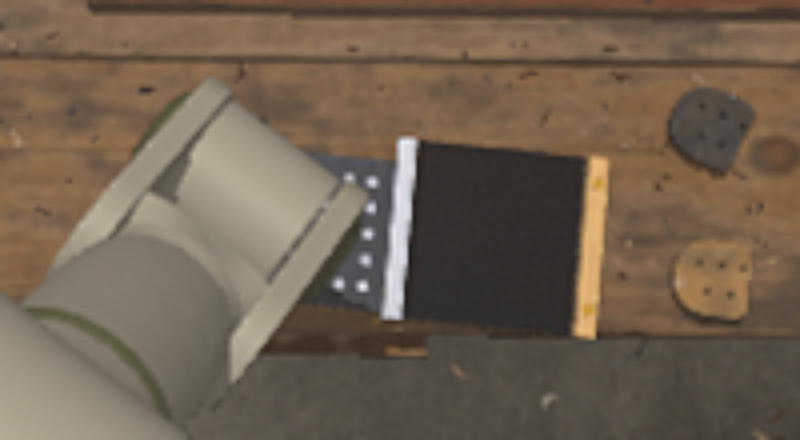

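The plate is flush and square against the strip (strip at col ~395 of the crop), about midway across. Next I'll press it to about 12 N and follow the pivot arc under force control.

```bash
cat > arc.py <<'E'
from h import *
import json,sys
def fm():
    a=[]
    for _ in range(3): a.append(f()-B0); arm.pause(.01)
    return np.mean(a,0)
def geo(t):     # tip (x forward, z up) relative to flat pose; wall strip 17 mm
    if t<=np.pi/2: u,h=6*np.sin(t)+100*np.cos(t),6*np.cos(t)+100*np.sin(t)
    else:
        p=t-np.pi/2; u,h=17*np.tan(p)-100*np.sin(p)+6*np.cos(p),100*np.cos(p)+6*np.sin(p)
    return -(u-100)/1e3,(h-6)/1e3
B0=np.array([0,.4,.2]); Y=-.0095
def d(t): return np.array([np.cos(t),-np.sin(t)])
def N(t,F): return -(F[[0,2]]@d(t))
def go(t,S,stop=12):
    x,z=np.array(geo(t))+[S["x0"],S["z0"]]+S["del"]*d(t)
    return arm.move_linear(w(x,Y,z),feed=.03,stop_force=stop)
def run(t0,t1,S,want=lambda t:12.,step=1.5):
    for k,deg in enumerate(np.arange(t0,t1+.01,step)):
        t=np.radians(deg); st=go(t,S)
        for i in range(4):
            F=fm(); n=N(t,F); e=want(t)-n
            if abs(e)<3.5: break
            S["del"]+=np.clip(e*2.5e-5,-2.5e-4,1.5e-4); go(t,S)
        S["deg"]=float(deg)
        if k%3==0 or n<4: print(round(deg,1),"N%.1f"%n,np.round(F,1),"del mm %.2f"%(S["del"]*1e3),st,round(telemetry.current_time(),1))
        if n<3 or n>26: print("STOP",n); break
    json.dump(S,open("s.json","w"))
E
python3 - <<'E'
from arc import *
p=b(); S=dict(x0=p[0],z0=.0768,deg=0.)
S["del"]=0.
for i in range(25):
    F=fm(); n=N(0,F)
    if n>12: break
    S["del"]+=float(np.clip((14-n)*2e-5,5e-5,1.5e-4)); go(0,S)
print("press",i,n,F,S,telemetry.current_time())
run(1.5,15,S)
E
```

```text
press 17 12.418779337316517 [-12.41877934   2.23458536  -0.32008865] {'x0': np.float64(-0.1865368053023919), 'z0': 0.0768, 'deg': 0.0, 'del': 0.001806501748351409} 13.5917
1.5 N11.3 [-11.3   1.8  -1. ] del mm 1.81 False 13.9
6.0 N8.6 [-8.7  1.3 -0.8] del mm 1.81 False 14.7
10.5 N9.1 [-9.2  1.4  0.2] del mm 2.10 False 16.3
15.0 N8.9 [-9.   0.9  0.7] del mm 2.29 False 17.7
```

```bash
python3 - <<'E'
from arc import *
c=capture("scene"); cv2.imwrite("pics/s1.png",cv2.cvtColor(cv2.resize(c["img"][120:260,250:430],None,fx=4,fy=4),cv2.COLOR_RGB2BGR))
E
```

```text
(no output)
```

View pics/s1.png

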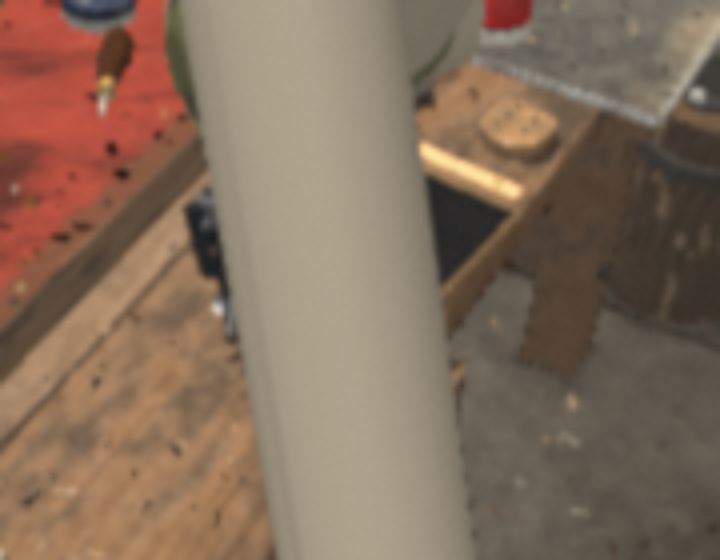

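The arm hides the plate in this view. But the tip is now 32 mm up and still feels 9 N along the arc, so the plate must be lifted. I'll carry on.

```bash
python3 - <<'E'
from arc import *
S=json.load(open("s.json"))
run(17,75,S,lambda t:13.,2.)
E
```

```text
17.0 N9.6 [-9.7  1.1  1.1] del mm 2.49 False 18.6
23.0 N9.5 [-9.1  0.4  2.9] del mm 2.94 False 20.6
29.0 N9.7 [-9.1  0.   3.6] del mm 3.12 False 21.9
35.0 N9.8 [-8.8 -0.2  4.5] del mm 3.31 False 23.4
41.0 N10.0 [-8.3 -1.3  5.7] del mm 3.49 False 24.8
47.0 N11.3 [-8.9 -1.6  7.3] del mm 3.49 False 25.6
53.0 N11.7 [-8.  -1.7  8.6] del mm 3.49 False 26.4
59.0 N13.8 [-8.2 -1.8 11.2] del mm 3.49 False 27.3
65.0 N16.3 [-7.7 -2.6 14.4] del mm 3.49 False 28.1
71.0 N15.5 [-5.4 -2.7 14.5] del mm 3.21 False 29.8
```

```bash
python3 - <<'E'
from arc import *
S=json.load(open("s.json"))
run(76,90,S,lambda t:9.,2.); arm.pause(.15); run(92,112,S,lambda t:7.,2.)
print(b(),fm())
E
```

```text
76.0 N12.7 [-3.3 -2.9 12.2] del mm 2.58 False 32.0
82.0 N12.3 [-1.3 -2.9 12.2] del mm 2.38 False 33.4
88.0 N11.2 [ 0.3 -2.9 11.3] del mm 1.99 False 35.4
92.0 N10.0 [-0.7 -2.2 10. ] del mm 1.65 False 36.9
98.0 N10.4 [-0.6 -1.9 10.6] del mm 1.33 False 38.6
104.0 N9.7 [ 0.8 -1.1  9.8] del mm 0.85 False 40.8
110.0 N10.2 [ 2.7 -1.3  9.9] del mm 0.36 False 43.0
[-0.05978496 -0.00877142  0.16738185] [ 3.01693878 -0.90087365 10.04258915]
```

```bash
python3 - <<'E'
from arc import *
a=capture("scene")["img"][100:260,270:430]; t=capture("top")["img"][170:290,260:420]; v=capture("wrist")["img"]
f_=lambda i:cv2.resize(i,(400,300))
cv2.imwrite("pics/s2.png",cv2.cvtColor(np.vstack([np.hstack([f_(a),f_(t)]),np.hstack([f_(v),f_(v)])])[:600],cv2.COLOR_RGB2BGR))
E
```

```text
(no output)
```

View pics/s2.png

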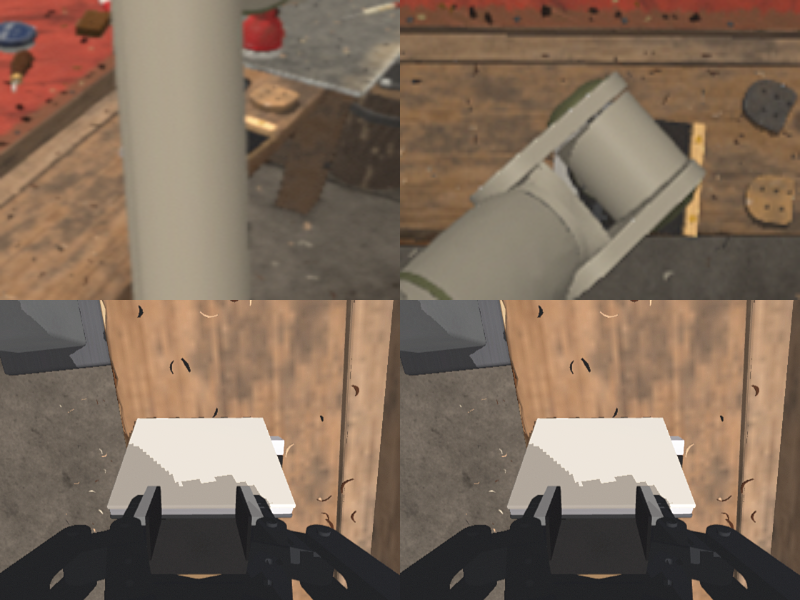

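The wrist view shows the pale face leaning past upright, with the fingertips on its top edge, so the plate is clamped lengthwise. Easing off forward and up should let it fall onto the board.

```bash
python3 - <<'E'
from arc import *
p=b()
print(arm.move_linear(w(p[0]+.006,Y,p[2]+.003),feed=.04,stop_force=12),fm())
arm.move_linear(w(p[0]+.006,Y,p[2]+.02),feed=.1); arm.pause(.2); print(b(),fm(),telemetry.current_time())
arm.move_linear(w(-.16,Y,.19),feed=.25); arm.pause(.1)
print(telemetry.current_time())
c=look("top",["plate"]);t=c["img"][170:290,260:420]; v=capture("wrist")["img"]
f_=lambda i:cv2.resize(i,(400,300))
cv2.imwrite("pics/s3.png",cv2.cvtColor(np.hstack([f_(t),f_(v)]),cv2.COLOR_RGB2BGR))
E
```

```text
False [ 0.04005236 -0.59303331 -0.07643504]
[-0.05397834 -0.00963861  0.1868254 ] [ 0.42875605  0.25717847 -0.35093576] 44.65
45.325
top plate 0.91 [344. 240.] rect mm [ 430.1 -321. ] [ 76.8 111.5] 84.0
    [[371.0, -353.0], [482.0, -365.0], [490.0, -289.0], [379.0, -277.0]]
top plate 0.64 [155. 153.] rect mm [667.1 210. ] [103.8 112.7] 26.4
    [[596.0, 237.0], [646.0, 136.0], [739.0, 183.0], [688.0, 284.0]]
```

View pics/s3.png

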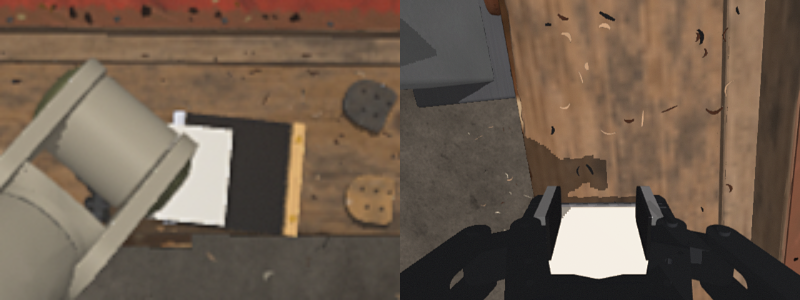

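The plate lies pale side up and square on the board, overhanging the front. Now I'll push it home at 22 mm tip height.

```bash
python3 - <<'E'
from arc import *
Y=-.006
arm.move_linear(w(-.16,Y,.093),feed=.12)
print(b(),fm())
x=-.16
print(arm.move_linear(w(-.075,Y,.093),feed=.04,stop_force=12),b(),fm())
r=arm.move_linear(w(-.035,Y,.093),feed=.025,stop_force=8); arm.pause(.1)
print(r,b(),fm(),telemetry.current_time())
E
```

```text
[-0.15980397 -0.00577537  0.09352131] [-0.06669606 -0.49698498 -0.27252351]
False [-0.07504323 -0.00602185  0.09298529] [-0.81829393 -0.63648926 -0.38596895]
True [-0.05111595 -0.00647317  0.09241166] [-0.11906913 -0.4016538  -0.32546266] 49.875
```

```bash
python3 - <<'E'
from arc import *
Y=-.006
for i in range(2):
    r=arm.move_linear(w(-.046,Y,.093),feed=.008,stop_force=8); print(r,b(),fm())
arm.move_linear(w(-.10,Y,.095),feed=.08); arm.move_linear(w(-.13,Y,.2),feed=.2); arm.move_linear(w(-.3,Y,.22),feed=.25)
c=look("top",["plate","board","sanding_block","heel_block_a","bone_folder"]); print(telemetry.current_time())
cv2.imwrite("pics/s4.png",cv2.cvtColor(cv2.resize(c["img"][180:290,280:430],None,fx=5,fy=5),cv2.COLOR_RGB2BGR))
E
```

```text
True [-0.050828   -0.00670872  0.09205745] [ 0.16977901 -0.5022076   0.09902295]
True [-0.0505578  -0.00696891  0.09165821] [-0.24577179  0.02066481  0.1223721 ]
top plate 0.83 [156. 153.] rect mm [665.2 209.4] [103.2 111. ] 25.3
    [[595.0, 238.0], [642.0, 137.0], [736.0, 181.0], [688.0, 282.0]]
top plate 0.7 [357. 240.] rect mm [ 425.6 -375.6] [104.2 113.2] 85.0
    [[365.0, -423.0], [477.0, -432.0], [487.0, -329.0], [374.0, -319.0]]
top board 0.92 [339. 233.] rect mm [ 432.5 -365.9] [154.6 132.6] 85.6
    [[360.0, -438.0], [493.0, -448.0], [505.0, -294.0], [372.0, -284.0]]
top sanding_block 0.97 [178. 234.] rect mm [430.3 139.8] [83.4 61.8] 59.8
    [[383.0, 119.0], [436.0, 88.0], [478.0, 160.0], [425.0, 191.0]]
top heel_block_a 0.73 [406. 246.] rect mm [ 405.3 -519.4] [53.9 52.5] 79.3
    [[375.0, -541.0], [426.0, -551.0], [436.0, -498.0], [385.0, -488.0]]
top heel_block_a 0.72 [404. 211.] rect mm [ 515.3 -519.5] [52.5 52.7] 63.5
    [[480.0, -531.0], [527.0, -555.0], [551.0, -508.0], [503.0, -484.0]]
top bone_folder 0.66 [186. 207.] rect mm [526.8 121.7] [124.   23.1] 72.2
    [[497.0, 66.0], [519.0, 59.0], [557.0, 177.0], [535.0, 184.0]]
53.2917
```

View pics/s4.png

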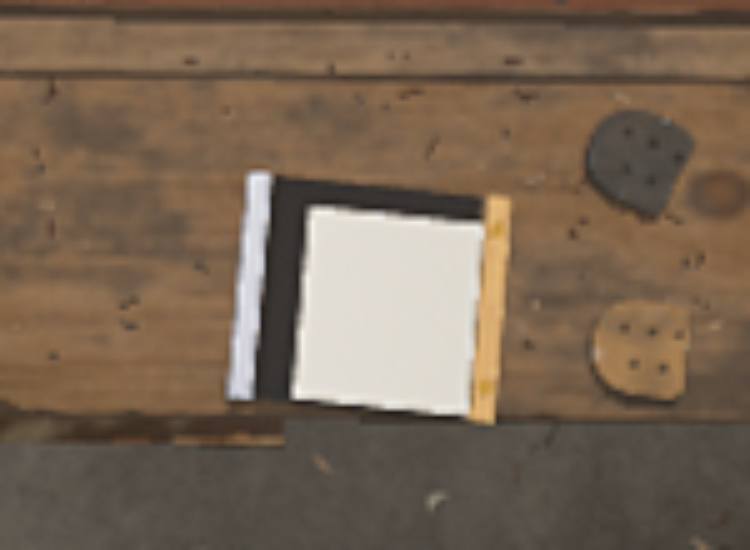

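The plate is flush and square against the rail, pale side up and about 7 mm off the middle. The bystanders haven't moved, so I'm handing in.

```bash
python3 -c "
from plant import arm
print(arm.hand_in())"
```

```text
the job is handed in; nothing more can be done
None
```

The honing plate is turned over, pale side up, flat and square against the back rail and about 7 mm off the middle of the board; the job is handed in at about 53 s, with the highest plate force I logged about 16 N and the bystanders left where they were.

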